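Stack shelf cleats in a drilling jig, fold the keeper arms and pin them

TASK

Stack every loose wooden cleat that is on the bench flat in the nest of the drilling jig. Then swing the long blue arm fully in over the stack while the short yellow arm is still open, fold the yellow arm fully back on top of it, and finally push the red-headed pin from its stand down through both arms, the cleats and the base until its head rests on the yellow arm. Let go of everything, and leave the tin, the tape and the screwdriver where they are.

Things in the scene. Friction and masses are not known exactly. Their poses are not given: they have to be found in the camera images.
- jig: Fixed jig, base plate 18 thick, 100 (x) by 190 (y, -115 to +75). Origin: on the bench, on the axis of the 14 mm hole through the base; z up. Round that axis is the nest, a pocket 43 (x) by 103 (y) between grey stops 76 high (plus outward-leaning lead-ins to 88): two along each long side at |y| 34 to 50 (fingers fit between), one at each end. Arm post at y = -85.
- base_hole (a point): Mouth of the 14 mm through hole in the jig base, on its upper face, 18 above the bench, centre of the nest: cleats lie on this face.
- long_arm (a joint): Angle (rad) of the blue arm, 205 x 26 x 8, about the post at jig (0, -85). 0 = fully in, at its stop, along jig +y over the nest; grows as it swings out clockwise from above, to jig +x, at most 2.2. Upper face 100 above the bench. Eye 14 mm wide 85 from the post, outer hinge 150, knob 172. Stays where left; about 1 N at the knob moves it.
- short_arm (a joint): Angle (rad) of the yellow arm, 126 x 26 x 8, about the long arm's outer hinge. 0 = folded back flat on the long arm, at its stop, pointing to the post; grows as it opens anticlockwise from above (to jig +x when the long arm is in), at most 2.4. Upper face 109 above the bench. Eye 14 mm wide 65 from its hinge, knob 100. Stays where left; about 1 N moves it.
- long_knob (a point): Centre of the top of the black upright round knob, 16 across, 50 tall, near the outer end of the long arm; top 150 above the bench.
- short_knob (a point): Centre of the top of the black upright round knob, 16 across, 40 tall, at the free end of the short arm; top 149 above the bench.
- long_eye (a point): Centre of the long arm's 14 mm eye, on its upper face. Folded in, it lies over the base hole.
- short_eye (a point): Centre of the short arm's 14 mm eye, on its upper face (109 above the bench). Folded in, it lies over the base hole.
- pin: Stack pin: steel rod 9.5 across, 104 long, tip tapered over its last 10, under a red round head 22 across, 40 tall; 80 g. Origin: centre of the tip; z runs up to the head. Starts hanging upright in its stand, head resting on the stand's top. Fully home in the jig, its head rests on the yellow arm and the tip is 5 above the bench.
- pin_stand: Fixed wooden block 70 x 70 x 110 tall with an upright 13 mm hole in the middle that holds the pin. Origin: centre of its underside.
- cleat_1: Dark wooden shelf cleat, 40 (x) by 100 (y) by 14 thick, about 60 g, with a 14 mm hole through its middle. Origin: centre of its underside; z is square to the flat faces. All cleats are alike, either way up or round. May be absent (None).
- cleat_2: Dark wooden shelf cleat, 40 (x) by 100 (y) by 14 thick, about 60 g, with a 14 mm hole through its middle. Origin: centre of its underside; z is square to the flat faces. All cleats are alike, either way up or round. May be absent (None).
- cleat_3: Dark wooden shelf cleat, 40 (x) by 100 (y) by 14 thick, about 60 g, with a 14 mm hole through its middle. Origin: centre of its underside; z is square to the flat faces. All cleats are alike, either way up or round. May be absent (None).
- cleat_4: Dark wooden shelf cleat, 40 (x) by 100 (y) by 14 thick, about 60 g, with a 14 mm hole through its middle. Origin: centre of its underside; z is square to the flat faces. All cleats are alike, either way up or round. May be absent (None).
- paint_tin: Bystander: small paint tin, 74 across, 75 tall, blue label. Origin: centre of its underside.
- tape_roll: Bystander: orange roll of tape lying flat, 96 across, 25 tall. Origin: centre of its underside.
- screwdriver: Bystander: red-handled screwdriver lying on the bench beyond the jig. Origin: on the bench under it.
Mind the look-alikes: they are no part of the job. What is shaped like the cleat_2 but grey, orange or purple is not meant.

How it is judged:
By the outcome, as a careful person would: the job done as asked, in the order asked, and still so for the second after the job is handed in, with the robot touching nothing.
Of cleat_1, cleat_2, cleat_3, cleat_4 only 2 to 4 are there at a start; the rules pass over those that are not, and their reading is None.
At some moment in a run one of cleat_1, cleat_2, cleat_3, cleat_4 may be knocked a few centimetres aside while the robot is not near it.
It also fails if it takes over 210 s, if anything falls off the work surface, if the arm or the gripper's body presses on something with over 40 N, if the wrist force passes 120 N, or if a joint passes its speed limit or range.

ROBOT

A 6-joint arm with a two-finger parallel gripper is mounted at the origin on the work surface. World frame = base frame: x ahead of the robot, y to its left, z up, the work surface at z = 0. Lengths are in mm, angles in rad, forces in N, time in s.
With the tool pointing down it reaches from about 275 to 750 mm from the base axis. Payload 10.2 kg.
Tool frame: the origin (TCP) lies on the front face of the gripper's body, between the roots of the fingers; the fingertips stand 73 mm ahead of it and the grasp point (between the pads) lies 54 mm ahead of it; z points along the fingers, y is the line along which they close (so a half turn about z gives the same grasp; the last joint's range is limited). The gripper opens to 85 mm and grips with 20 to 120 N. Pads are 22 mm wide; open, the fingers measure 114 mm over their backs; the gripper's body (76 mm by 85 mm) begins 54 mm behind the grasp point. The pads swing forward as they close: fully open they stand 13 mm farther back than shut.
Start: joints at [0.921, 0.313, 1.498, -0, 1.331, -0.223], TCP at [217.342, 477.906, 303.894] pointing down, gripper open.
Joint ranges: [-2.94, 2.94], [-0.97, 2.17], [0.19, 2.56], [-1.23, 4.37], [0.02, 3.11], [-2.88, 2.88]. Speed limits (rad/s): [2.39, 2.39, 3.01, 3.14, 3.14, 3.14].

INTERFACE

Orientations are given as a unit quaternion [w, x, y, z].
In Python, from rig import * gives the robot as it stands.
- The arm moves only by the tool step_arm, never from a script. Its argument "plan" is a list of rows, each an object with "offset": the shift along the tool's x, y, z in cm, a list of three; "rot": the turn, a rotation vector about the tool's x, y, z in degrees, a list of three; "gripper": the finger opening in cm, from 0 to 8.54. In form: [{"offset": [x, y, z], "rot": [wx, wy, wz], "gripper": gripper}, ...]. A call has 1 to 12 rows; each row is the pose to reach, as a shift and turn from the pose commanded when the call began, along the tool's axes at that moment; what a row does not reach only later rows make up. A row lasts 1/10 s, in which the tool goes at most 50 mm and 8.59 degrees, less where a joint would pass 70% of its speed; a pose out of reach is approached as far as the arm can. A call with a gripper value outside its range is refused whole. The fingers move at their own pace and stop on an object; "squeeze" is the grip in N (left out, the last holds). Time passes only in rows, so rows that repeat a pose let the fingers close. It gives the time, the measured TCP pose, the force, the opening and the grip force at its end, in the units of the state.
- sense(): the state, without advancing time (a new reading comes with each control period).
- capture(name): name is "scene" or "top" or "wrist"; returns a dict with "color" (420x560x3 uint8, red, green, blue), "depth" (420x560 float32, mm along the optical axis (not along the pixel's ray), 0 where there is no reading), "vertical_fov" (degrees; the focal length in pixels is half the picture's height over the tangent of half this angle, whatever the lens; pixels are square), "cx", "cy" (the principal point, pixels), "rvec" (rotation vector, rad) and "tvec" (3), from world to camera coordinates, as OpenCV has them; the wrist camera has in their place "mount" (4x4, takes a point from camera to tool coordinates, whose origin is the TCP and whose axes are the flange's). Camera axes: x right, y down, z forward; pixel columns grow to the right and rows downward; lengths in mm; the calibration is good to about 2 mm. A picture is of the moment at which its call begins: read the wrist's pose just before it.
- finish_job(): hands the job in; it is judged then, once.
The state is a dict: "time_s": time; "joints": joint angles; "dq": joint speeds; "tau": joint torques, N m; "eef_pos": TCP position; "ee_rot": TCP orientation; "force": force on the tool from outside, world axes, zero at the start; "wrist_torque": the same for the moment, N m; "grip_width": opening from 0.0 (shut) to 1.0 (fully open); "grip_force": force on a finger pad.
Only numpy, scipy, OpenCV 4.12 (cv2) and the standard library are available. Lean on these libraries where they do the work, as an engineer would, in place of code of your own. Each camera call takes 0.05 s, during which the arm holds its last target. There are 200 camera calls.

## Working session

There is one attempt and no reset: what is moved stays moved. The work goes in short steps, Python scripts to look and compute and a tool call to move; the robot and the scene stay as the last step left them, time stands still between calls to the robot, and variables do not carry over. Pictures are saved under pics/ and viewed, at most 14 in all, crops included, and the job is handed in when it is done.

Besides the shell and the picture viewer there is one more tool, called after "Emit:" in YAML: its name, and indented under it one key for each argument. step_arm: Moves the arm, as the interface text tells. Its arguments: {"type":"object","properties":{"plan":{"type":"array"},"squeeze":{"type":"number"}},"required":["plan"]}

```bash
mkdir -p pics; ls
cat > h.py <<'E'
from rig import *
import numpy as np, cv2
from scipy.spatial.transform import Rotation as R
def cam(n):
    s=sense(); c=capture(n); h=c['color'].shape[0]
    f=h/2/np.tan(np.radians(c['vertical_fov'])/2)
    if n=='wrist':
        q=s['ee_rot']; T=np.eye(4); T[:3,:3]=R.from_quat([q[1],q[2],q[3],q[0]]).as_matrix(); T[:3,3]=s['eef_pos']
        M=T@np.array(c['mount'])
    else:
        W=np.eye(4); W[:3,:3]=R.from_rotvec(np.ravel(c['rvec'])).as_matrix(); W[:3,3]=np.ravel(c['tvec']); M=np.linalg.inv(W)
    c['f']=f; c['M']=M; return c
def ray(c,u,v,z):
    d=c['M'][:3,:3]@np.array([(u-c['cx'])/c['f'],(v-c['cy'])/c['f'],1.]); o=c['M'][:3,3]
    return o+d*(z-o[2])/d[2]
def cloud(c):
    v,u=np.mgrid[:c['depth'].shape[0],:c['depth'].shape[1]]; d=c['depth']
    P=np.stack([(u-c['cx'])/c['f']*d,(v-c['cy'])/c['f']*d,d],-1)@c['M'][:3,:3].T+c['M'][:3,3]
    P[d==0]=np.nan; return P
def save(c,n,crop=None,k=1):
    im=c['color'][...,::-1]
    if crop: im=im[crop[1]:crop[3],crop[0]:crop[2]]
    cv2.imwrite('pics/'+n,cv2.resize(im,None,fx=k,fy=k,interpolation=cv2.INTER_CUBIC))
def tooloff(p):  # world displacement target TCP -> tool offset cm
    s=sense(); q=s['ee_rot']; return R.from_quat([q[1],q[2],q[3],q[0]]).inv().apply(np.array(p)-s['eef_pos'])/10
E
python3 - <<'E'
from h import *
import pickle
for n in('top','scene'):
    c=cam(n); save(c,n+'0.png',k=1.4); pickle.dump(c,open(n+'0.pkl','wb')); print(n,c['M'][:3,3],c['f'])
s=sense(); print(s)
E
```

```text
pics
top [ 412.28424177  -20.66206487 1501.40025997] 488.15361070127244
scene [ 948.06156244 -772.51994881  685.52122795] 463.8448689682122
{'time_s': 0.1, 'joints': array([ 9.20625495e-01,  3.13386223e-01,  1.49833612e+00, -2.92733858e-05,
        1.33099952e+00, -2.23426440e-01]), 'dq': array([ 1.97603590e-04, -6.85476529e-04, -2.07268749e-03, -9.13136080e-04,
        1.85521802e-03,  2.93151572e-05]), 'tau': array([ 1.33132518e-03, -4.12893605e+01, -2.60144341e+01, -2.47896287e-04,
        2.98940075e-03,  3.18632340e-05]), 'eef_pos': array([217.24302167, 477.78835825, 303.40566893]), 'ee_rot': array([-2.25969467e-04,  2.11753381e-01,  9.77322969e-01, -5.17607816e-04]), 'force': array([-0.92507552,  0.22047972,  0.03539262]), 'wrist_torque': array([ 0.0563711 ,  0.01700032, -0.00671782]), 'grip_force': 0.0, 'grip_width': 0.9988336659579239}
```

View pics/top0.png

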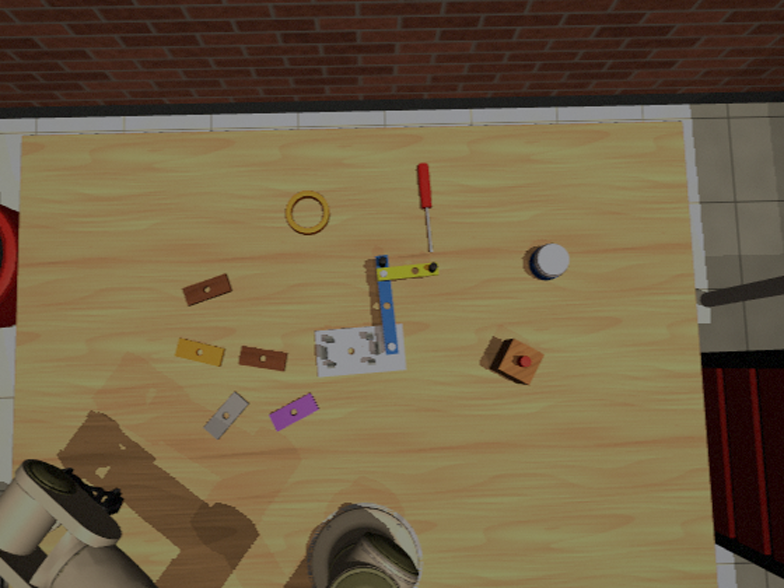

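View pics/scene0.png

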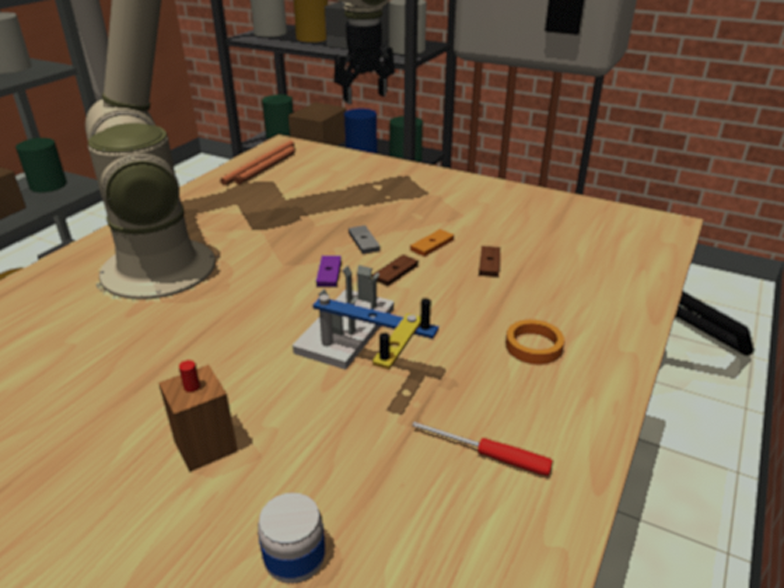

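The top view shows two dark cleats at about (207,289) and (263,358), and the jig at (360,350), in pixels of the 1.4× picture. The blue arm is swung out about 90° with its knob at (382,262), the yellow knob is at (432,267), and the pin stand is at (518,361). The grey, orange and purple pieces are decoys.

```bash
cat >> h.py <<'E'
def blobs(c,mask,z,amin=60):
    out=[]
    for k in cv2.findContours(mask.astype(np.uint8),cv2.RETR_EXTERNAL,cv2.CHAIN_APPROX_NONE)[0]:
        if cv2.contourArea(k)<amin: continue
        pts=np.array([ray(c,u,v,z)[:2] for u,v in k[:,0]],np.float32)
        (x,y),(w,h),a=cv2.minAreaRect(pts)
        if w<h: w,h,a=h,w,a+90
        out.append((round(x,1),round(y,1),round(w,1),round(h,1),round((a+90)%180-90,1),k[:,0].mean(0).round()))
    return out
E
python3 - <<'E'
from h import *
import pickle
c=pickle.load(open('top0.pkl','rb')); P=cloud(c); hsv=cv2.cvtColor(c['color'],cv2.COLOR_RGB2HSV); H,S,V=[hsv[...,i].astype(int) for i in range(3)]
for u,v in [(148,207),(188,255),(160,290),(290,250),(273,187),(309,191),(370,258),(374,258),(285,262),(250,262)]: print((u,v),hsv[v,u],P[v,u].round())
roi=np.zeros(H.shape,bool); roi[100:330,90:480]=1
print('cleat',blobs(c,roi&((H<10)|(H>174))&(S>110)&(V<120)&(P[...,2]<60),14))
w=roi&(S<40)&(V>120)&(abs(P[...,2]-18)<8)
print('base',blobs(c,w,18,200))
print('blue',blobs(c,roi&(H>100)&(H<125)&(S>130)&(P[...,2]>85)&(P[...,2]<125),100,100))
print('yel',blobs(c,roi&(H>25)&(H<35)&(S>150)&(P[...,2]>85)&(P[...,2]<125),109,100))
print('red',blobs(c,roi&((H<6)|(H>175))&(S>170)&(P[...,2]>100),150,20))
print('stand',blobs(c,roi&(abs(P[...,2]-110)<6)&(np.arange(560)>320),110,200))
print('knobs',blobs(c,roi&(V<60)&(P[...,2]>135),150,20))
E
```

```text
(148, 207) [ 20 117 144] [584. 328.   0.]
(188, 255) [ 23 103 144] [434. 207.  -0.]
(160, 290) [ 15  29 123] [331. 288.  18.]
(290, 250) [ 23 103 144] [ 441. -106.   -3.]
(273, 187) [15 23 45] [615. -55. 151.]
(309, 191) [18 30 43] [ 602. -156.  144.]
(370, 258) [  5 243  41] [ 411. -319.  141.]
(374, 258) [  2 173 143] [ 410. -328.  152.]
(285, 262) [120   5 148] [405. -88.  21.]
(250, 262) [120   7 150] [408.  17.  20.]
cleat []
base [(443.9, -3.7, 188.9, 99.4, -86.6, array([257., 250.]))]
blue [(516.9, -63.0, 133.8, 23.1, 4.8, array([277., 224.]))]
yel [(601.1, -105.4, 124.8, 26.5, -85.8, array([291., 194.]))]
red [(411.7, -328.6, 22.4, 19.3, 88.5, array([374., 258.]))]
stand [(410.6, -330.6, 70.8, 70.6, 60.9, array([372., 258.]))]
knobs []
```

Run:
```python
from h import *
import pickle
c=pickle.load(open('top0.pkl','rb')); P=cloud(c); hsv=cv2.cvtColor(c['color'],cv2.COLOR_RGB2HSV); H,S,V=[hsv[...,i].astype(int) for i in range(3)]
for u,v in [(140,208),(155,204),(180,255),(196,257),(154,298),(136,250)]: print((u,v),hsv[v,u],P[v,u].round())
roi=np.zeros(H.shape,bool); roi[60:330,40:480]=1
print('cleat',blobs(c,roi&(S>140)&(V>30)&(V<110)&(P[...,2]<60)&(P[...,2]>6),14,100))
```

```text
(140, 208) [ 10 176  87] [580. 349.  17.]
(155, 204) [ 10 169  95] [591. 303.  18.]
(180, 255) [ 11 188  92] [434. 227.  22.]
(196, 257) [ 11 168  97] [427. 181.  10.]
(154, 298) [ 20  27 112] [308. 306.  18.]
(136, 250) [ 21 189 144] [453. 362.  13.]
cleat [(431.5, 206.7, 99.0, 39.1, 79.8, array([187., 256.])), (584.4, 327.1, 98.6, 40.7, -71.8, array([147., 206.]))]
```

```bash
cat >> h.py <<'E'
def go(p,ang):  # world TCP target, tool-y world angle deg (mod 180) -> offset cm, rotvec deg
    q=sense()['ee_rot']; A=R.from_quat([q[1],q[2],q[3],q[0]]); y=A.as_matrix()[:,1]
    a=np.degrees(np.arctan2(y[1],y[0])); d=(ang-a+90)%180-90; a=np.radians(a+d)
    yy=np.array([np.cos(a),np.sin(a),0]); zz=np.array([0,0,-1.]); B=R.from_matrix(np.stack([np.cross(yy,zz),yy,zz],1))
    print('offset',tooloff(p).round(2),'rot',np.degrees((A.inv()*B).as_rotvec()).round(1),'d',round(d,1))
E
python3 -c "
from h import *
go([431.5,206.7,240],-10.2)"
```

```text
offset [-30.73 -15.8    6.35] rot [-0.1  0.  75.7] d -75.7
```

Emit:
step_arm:
  plan:
    - {"offset": [-30.7,-15.8,6.3],"rot": [0,0,75.7],"gripper": 6.5}
    - {"offset": [-30.7,-15.8,6.3],"rot": [0,0,75.7],"gripper": 6.5}
    - {"offset": [-30.7,-15.8,6.3],"rot": [0,0,75.7],"gripper": 6.5}
    - {"offset": [-30.7,-15.8,6.3],"rot": [0,0,75.7],"gripper": 6.5}
    - {"offset": [-30.7,-15.8,6.3],"rot": [0,0,75.7],"gripper": 6.5}
    - {"offset": [-30.7,-15.8,6.3],"rot": [0,0,75.7],"gripper": 6.5}
    - {"offset": [-30.7,-15.8,6.3],"rot": [0,0,75.7],"gripper": 6.5}
    - {"offset": [-30.7,-15.8,6.3],"rot": [0,0,75.7],"gripper": 6.5}
    - {"offset": [-30.7,-15.8,6.3],"rot": [0,0,75.7],"gripper": 6.5}
    - {"offset": [-30.7,-15.8,6.3],"rot": [0,0,75.7],"gripper": 6.5}
    - {"offset": [-30.7,-15.8,6.3],"rot": [0,0,75.7],"gripper": 6.5}
    - {"offset": [-30.7,-15.8,6.3],"rot": [0,0,75.7],"gripper": 6.5}

```text
time_s: 1.3
eef_pos: [431.2, 207.2, 240.9]
ee_rot: [0.0, 0.766, 0.643, -0.0]
force: [-0.2, 0.5, -0.4]
grip_width: 0.762
grip_force: 0.0
```

```bash
cat >> h.py <<'E'
def cleats(c,z=14,amin=300):
    P=cloud(c); hsv=cv2.cvtColor(c['color'],cv2.COLOR_RGB2HSV); H,S,V=[hsv[...,i].astype(int) for i in range(3)]
    return blobs(c,(H<16)&(S>140)&(V>30)&(V<115)&(P[...,2]<60)&(abs(P[...,2]-z)<8),z,amin)
E
python3 - <<'E'
from h import *
c=cam('wrist'); save(c,'w1.png',k=1.4); print(c['M'].round(2),c['f']); print(cleats(c))
c=cam('top');save(c,'t1.png',k=1.4); print(cleats(c,amin=60)); print(sense()['eef_pos'])
E
```

```text
[[ 9.8000e-01 -1.7000e-01 -5.0000e-02  4.4365e+02]
 [-1.7000e-01 -9.5000e-01 -2.8000e-01  2.7727e+02]
 [ 0.0000e+00  2.8000e-01 -9.6000e-01  3.1120e+02]
 [ 0.0000e+00  0.0000e+00  0.0000e+00  1.0000e+00]] 333.4302054386798
[(439.7, 238.6, 43.4, 40.0, 80.0, array([283., 154.])), (596.7, 312.5, 55.4, 16.4, -74.0, array([462.,  31.])), (574.7, 310.4, 69.0, 9.9, -71.7, array([434.,  46.]))]
[(426.1, 177.0, 39.1, 37.8, -9.6, array([198., 257.])), (584.6, 327.2, 98.6, 40.4, -71.4, array([147., 207.]))]
[431.24161194 207.22906263 240.93248196]
```

View pics/w1.png

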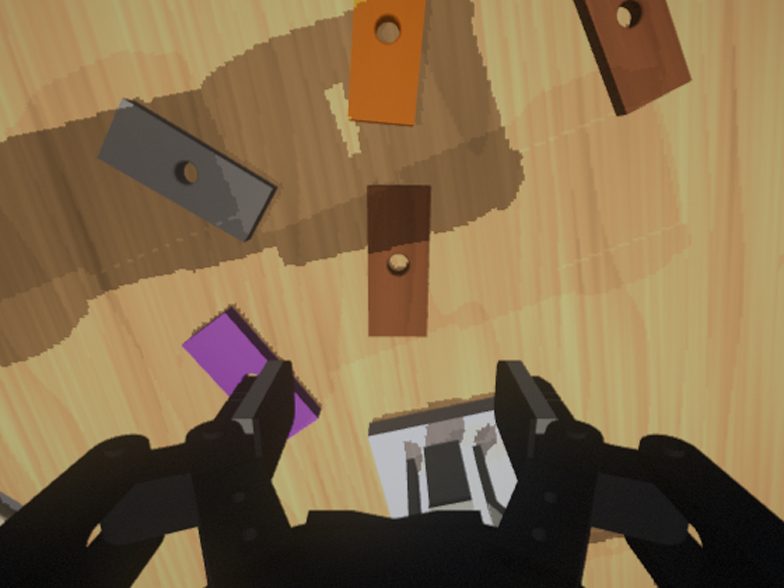

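View pics/t1.png

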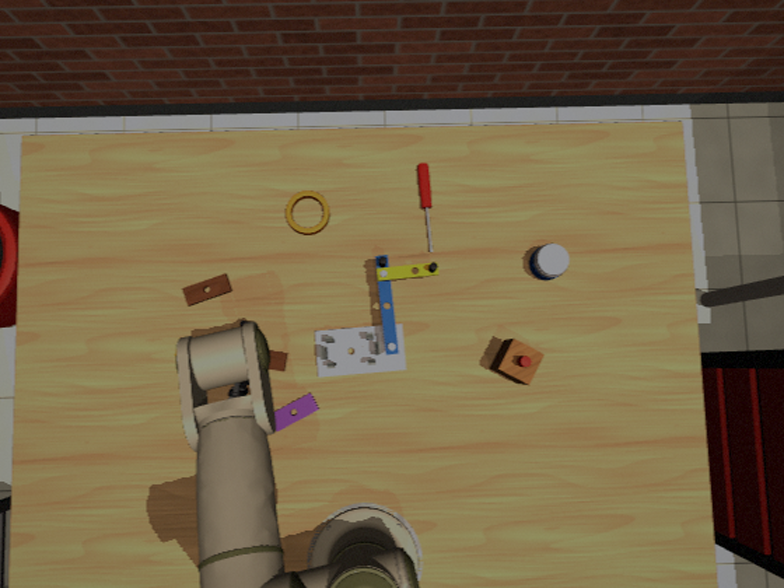

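The wrist view shows cleat A aligned between the fingers, with its hole at (398,263). The top view now shows the area the arm used to cover, and it is empty, so there are exactly two cleats.

Run:
```python
from h import *
c=cam('wrist')
hsv=cv2.cvtColor(c['color'],cv2.COLOR_RGB2HSV); H,S,V=[hsv[...,i].astype(int) for i in range(3)]
m=(H<16)&(S>140)&(V<140); m[:125]=0; m[245:]=0; m[:,:255]=0; m[:,315:]=0
print(blobs(c,m,14,300)); print(ray(c,398/1.4,263/1.4,14))
go([431.5,206.7,80],-10.2)
```

```text
[(434.4, 210.9, 100.2, 40.0, 79.0, array([284., 185.]))]
[434.72832118 210.97696036  14.        ]
offset [-0.05  0.03 16.09] rot [ 0.  -0.   0.1] d -0.1
```

```bash
python3 -c "
from h import *
go([434.4,210.9,79],-11)"
```

```text
offset [ 0.42  0.24 16.19] rot [ 0.  -0.   0.9] d -0.9
```

Emit:
step_arm:
  plan:
    - {"offset": [0.4,0.25,5],"rot": [0,0,0.9],"gripper": 6.5}
    - {"offset": [0.4,0.25,10],"rot": [0,0,0.9],"gripper": 6.5}
    - {"offset": [0.4,0.25,14],"rot": [0,0,0.9],"gripper": 6.5}
    - {"offset": [0.4,0.25,16.2],"rot": [0,0,0.9],"gripper": 6.5}
    - {"offset": [0.4,0.25,16.2],"rot": [0,0,0.9],"gripper": 6.5}
    - {"offset": [0.4,0.25,16.2],"rot": [0,0,0.9],"gripper": 3.5}
    - {"offset": [0.4,0.25,16.2],"rot": [0,0,0.9],"gripper": 3.5}
    - {"offset": [0.4,0.25,16.2],"rot": [0,0,0.9],"gripper": 3.5}
    - {"offset": [0.4,0.25,16.2],"rot": [0,0,0.9],"gripper": 3.5}
  squeeze: 30

```text
time_s: 2.35
eef_pos: [435.4, 210.7, 80.5]
ee_rot: [0.001, 0.772, 0.636, 0.001]
force: [-0.3, 0.4, 8.2]
grip_width: 0.452
grip_force: 30.8
```

Run:
```python
from h import *
c=cam('wrist'); save(c,'w2.png',k=1.2); s=sense(); print(s['eef_pos'],s['grip_width'])
```

```text
[435.36627276 210.71810145  80.54085637] 0.4531036892051927
```

View pics/w2.png

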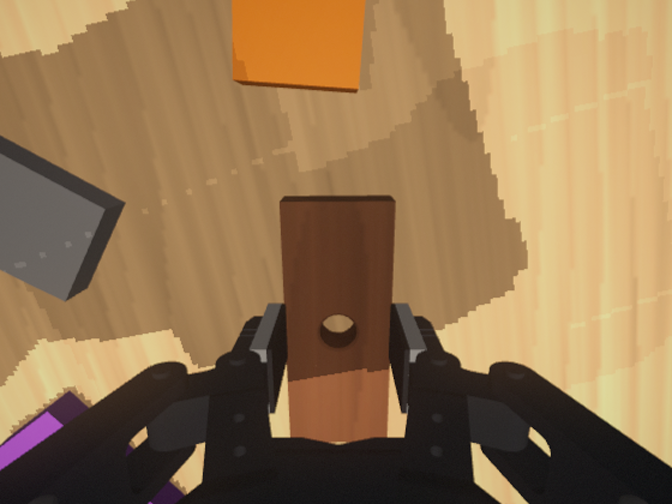

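Cleat A is gripped, with its hole at (339,330) centred between the pads; the fingertips are touching the bench. I'll lift it and look at the nest with the wrist camera from the -y side.

```bash
python3 -c "
from h import *
go([440,-90,270],3.4)
c=cam('wrist')
T=sense();print(tooloff(ray(c,339/1.2,330/1.2,14)))"
```

```text
offset [-29.4    6.27 -18.97] rot [  0.2  -0.1 -14.4] d 14.4
[-0.01124975  0.05791647  6.6552839 ]
```

Emit:
step_arm:
  plan:
    - {"offset": [0,0,-5],"rot": [0,0,0],"gripper": 3.5}
    - {"offset": [0,0,-10],"rot": [0,0,0],"gripper": 3.5}
    - {"offset": [0,0,-15],"rot": [0,0,-2],"gripper": 3.5}
    - {"offset": [-4,1,-18],"rot": [0,0,-6],"gripper": 3.5}
    - {"offset": [-29.4,6.3,-19],"rot": [0,0,-14.4],"gripper": 3.5}
    - {"offset": [-29.4,6.3,-19],"rot": [0,0,-14.4],"gripper": 3.5}
    - {"offset": [-29.4,6.3,-19],"rot": [0,0,-14.4],"gripper": 3.5}
    - {"offset": [-29.4,6.3,-19],"rot": [0,0,-14.4],"gripper": 3.5}
    - {"offset": [-29.4,6.3,-19],"rot": [0,0,-14.4],"gripper": 3.5}
    - {"offset": [-29.4,6.3,-19],"rot": [0,0,-14.4],"gripper": 3.5}
    - {"offset": [-29.4,6.3,-19],"rot": [0,0,-14.4],"gripper": 3.5}
    - {"offset": [-29.4,6.3,-19],"rot": [0,0,-14.4],"gripper": 3.5}

```text
time_s: 3.65
eef_pos: [439.9, -89.7, 269.3]
ee_rot: [0.0, 0.686, 0.727, 0.0]
force: [-0.4, -0.2, -1.3]
grip_width: 0.455
grip_force: 30.9
```

Run:
```python
from h import *
import pickle
c=cam('wrist'); save(c,'w3.png',k=1.4); pickle.dump(c,open('w3.pkl','wb'))
```

```text
(no output)
```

View pics/w3.png

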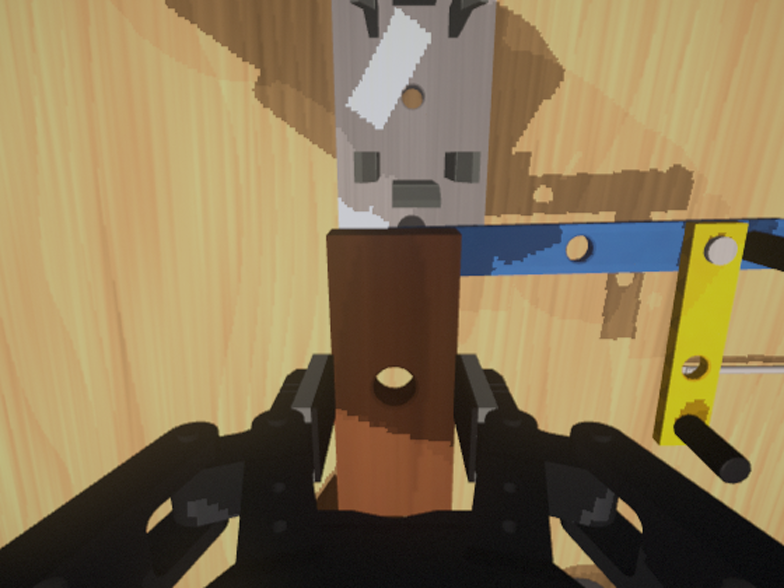

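The base hole is clearly visible at (413,97), with both side edges of the base running down from (333,2) and (495,2).

Run:
```python
from h import *
import pickle
c=pickle.load(open('w3.pkl','rb')); k=1.4
g=cv2.cvtColor(c['color'],cv2.COLOR_RGB2HSV)
m=((g[50:90,280:312,2]<110)|(g[50:90,280:312,1]>60)).astype(np.uint8)
n,l,st,ce=cv2.connectedComponentsWithStats(m); print(st.tolist(),(ce+[280,50]).round(1).tolist())
h=ray(c,413/k,97/k,18); print('hole',h)
for e in ([(333.5,10),(338.5,200)],[(494.5,10),(487.5,200)]):
    a,b=[ray(c,u/k,v/k,18) for u,v in e]; d=a-b; print(a,b,np.degrees(np.arctan2(-d[0],d[1])))
```

```text
[[0, 0, 32, 40, 1061], [7, 10, 16, 18, 219]] [[295.7, 69.7], [294.5, 68.5]]
hole [446.19564073  18.21113999  18.        ]
[394.4088447   64.60797188  18.        ] [400.16059256 -49.40134387  18.        ] 2.888112361801795
[492.47845688  70.21474256  18.        ] [501.11283793 -43.66014604  18.        ] 4.3360638016321715
```

```bash
python3 -c "
from h import *
go([445,18.3,182],3.5)"
```

```text
offset [10.7   1.14  8.72] rot [ 0.  -0.  -0.1] d 0.1
```

Emit:
step_arm:
  plan:
    - {"offset": [4,0.5,2],"rot": [0,0,0],"gripper": 3.5}
    - {"offset": [8,0.8,4],"rot": [0,0,0],"gripper": 3.5}
    - {"offset": [10.7,1.15,6.5],"rot": [0,0,0],"gripper": 3.5}
    - {"offset": [10.7,1.15,8.7],"rot": [0,0,-0.1],"gripper": 3.5}
    - {"offset": [10.7,1.15,8.7],"rot": [0,0,-0.1],"gripper": 3.5}
    - {"offset": [10.7,1.15,8.7],"rot": [0,0,-0.1],"gripper": 3.5}

```text
time_s: 4.3
eef_pos: [445.4, 17.9, 182.6]
ee_rot: [0.0, 0.685, 0.728, 0.0]
force: [0.2, 1.5, 0.7]
grip_width: 0.455
grip_force: 30.9
```

Run:
```python
from h import *
import pickle
c=cam('wrist'); save(c,'w4.png',k=1.4); pickle.dump(c,open('w4.pkl','wb'))
```

```text
(no output)
```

View pics/w4.png

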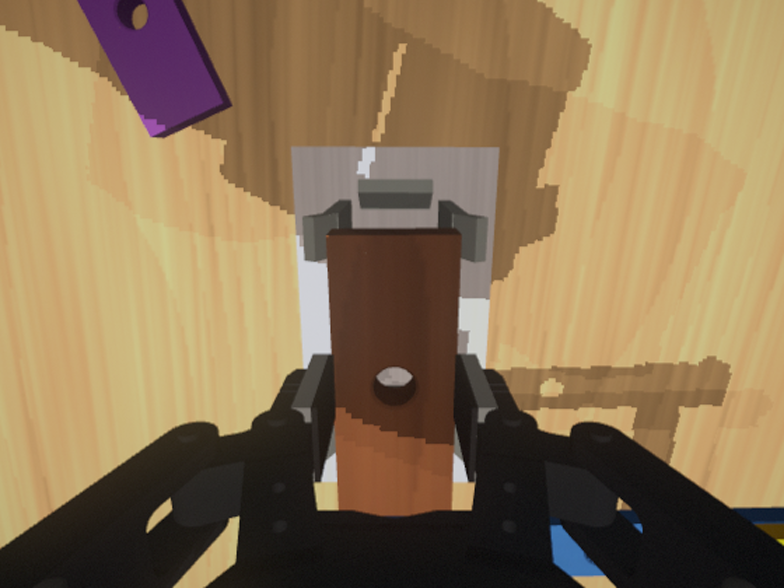

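Laterally the cleat (columns 328–461) sits centred between the stops (303–487). I'll check the lengthwise offset from the far base edge (row 148) and the cleat's far edge (row 230).

Run:
```python
from h import *
import pickle
c=pickle.load(open('w4.pkl','rb')); k=1.4
d=np.array([-np.sin(np.radians(3.5)),np.cos(np.radians(3.5))]); x=np.array([d[1],-d[0]])
t=sense()['eef_pos'][:2]
for n,u,v,z,o in(('base far',395,148,18,75),('cleat far bottom',394,229,102,50),('cleat far top',394,235,116,50),('cleat hole front top',394,405,116,-7)):
    p=ray(c,u/k,v/k,z)[:2]-t; print(n,(p@d).round(1),(p@d-o).round(1),(p@x).round(1))
```

```text
base far 75.3 0.3 0.5
cleat far bottom 48.9 -1.1 -0.1
cleat far top 49.2 -0.8 -0.1
cleat hole front top -7.0 -0.0 -0.2
```

Emit:
step_arm:
  plan:
    - {"offset": [0.1,0,2],"rot": [0,0,0],"gripper": 3.5}
    - {"offset": [0.1,0,3.5],"rot": [0,0,0],"gripper": 3.5}
    - {"offset": [0.1,0,5],"rot": [0,0,0],"gripper": 3.5}
    - {"offset": [0.1,0,6.5],"rot": [0,0,0],"gripper": 3.5}
    - {"offset": [0.1,0,7.5],"rot": [0,0,0],"gripper": 3.5}
    - {"offset": [0.1,0,8.1],"rot": [0,0,0],"gripper": 3.5}
    - {"offset": [0.1,0,8.1],"rot": [0,0,0],"gripper": 3.5}

```text
time_s: 5.05
eef_pos: [445.3, 18.2, 100.9]
ee_rot: [0.0, 0.686, 0.728, -0.0]
force: [-0.1, -0.2, -0.3]
grip_width: 0.453
grip_force: 30.9
```

Emit:
step_arm:
  plan:
    - {"offset": [0,0,0.15],"rot": [0,0,0],"gripper": 3.5}
    - {"offset": [0,0,0.15],"rot": [0,0,0],"gripper": 5.5}
    - {"offset": [0,0,0.15],"rot": [0,0,0],"gripper": 5.5}
    - {"offset": [0,0,0.15],"rot": [0,0,0],"gripper": 5.5}
    - {"offset": [0,0,-2],"rot": [0,0,0],"gripper": 5.5}
    - {"offset": [0,0,-6],"rot": [0,0,0],"gripper": 5.5}
    - {"offset": [0,0,-11],"rot": [0,0,0],"gripper": 5.5}
    - {"offset": [0,0,-15],"rot": [0,0,0],"gripper": 5.5}

```text
time_s: 5.85
eef_pos: [445.1, 18.4, 253.6]
ee_rot: [0.001, 0.686, 0.728, 0.0]
force: [0.6, 0.3, -0.5]
grip_width: 0.642
grip_force: 0.0
```

Run:
```python
from h import *
c=cam('top'); print(cleats(c,amin=60))
c=cam('wrist'); print(cleats(c,z=32)); save(c,'w5.png',k=1.2)
print(sense()['eef_pos'])
```

```text
[(584.9, 326.3, 100.4, 40.4, -71.8, array([147., 206.]))]
[]
[446.69843922  18.11152043 255.80954907]
```

View pics/w5.png

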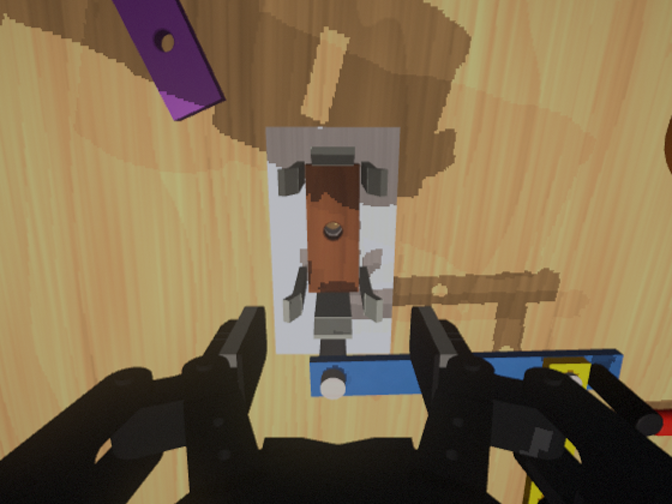

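Cleat A is flat in the nest with its hole at (333,230), and cleat B hasn't moved. Next is B.

```bash
python3 -c "
from h import *
go([587,329,240],18.2)"
```

```text
offset [30.19 15.87  1.65] rot [  0.5   0.2 -14.7] d 14.7
```

Emit:
step_arm:
  plan:
    - {"offset": [30.2,15.9,1.5],"rot": [0,0,-14.7],"gripper": 6.5}
    - {"offset": [30.2,15.9,1.5],"rot": [0,0,-14.7],"gripper": 6.5}
    - {"offset": [30.2,15.9,1.5],"rot": [0,0,-14.7],"gripper": 6.5}
    - {"offset": [30.2,15.9,1.5],"rot": [0,0,-14.7],"gripper": 6.5}
    - {"offset": [30.2,15.9,1.5],"rot": [0,0,-14.7],"gripper": 6.5}
    - {"offset": [30.2,15.9,1.5],"rot": [0,0,-14.7],"gripper": 6.5}
    - {"offset": [30.2,15.9,1.5],"rot": [0,0,-14.7],"gripper": 6.5}
    - {"offset": [30.2,15.9,1.5],"rot": [0,0,-14.7],"gripper": 6.5}
    - {"offset": [30.2,15.9,1.5],"rot": [0,0,-14.7],"gripper": 6.5}
    - {"offset": [30.2,15.9,1.5],"rot": [0,0,-14.7],"gripper": 6.5}

```text
time_s: 6.95
eef_pos: [585.6, 328.4, 235.6]
ee_rot: [-0.0, 0.587, 0.81, -0.0]
force: [-0.1, 0.1, 0.9]
grip_width: 0.763
grip_force: 0.0
```

Run:
```python
from h import *
c=cam('wrist'); save(c,'w6.png')
hsv=cv2.cvtColor(c['color'],cv2.COLOR_RGB2HSV); H,S,V=[hsv[...,i].astype(int) for i in range(3)]
m=(H<16)&(S>140)&(V<140)
for b in blobs(c,m,14,300): print(b)
print(sense()['eef_pos'])
```

```text
(587.7, 331.6, 100.2, 40.5, -72.0, array([285., 188.]))
(472.6, 350.6, 105.5, 40.5, -82.4, array([164., 117.]))
[585.67378129 328.20796155 236.0489404 ]
```

```bash
python3 -c "
from h import *
go([587.7,331.6,82],18)"
```

```text
offset [ 0.26  0.3  15.4 ] rot [-0.   0.   0.1] d -0.1
```

Emit:
step_arm:
  plan:
    - {"offset": [0.26,0.3,5],"rot": [0,0,0],"gripper": 6.5}
    - {"offset": [0.26,0.3,10],"rot": [0,0,0],"gripper": 6.5}
    - {"offset": [0.26,0.3,14],"rot": [0,0,0],"gripper": 6.5}
    - {"offset": [0.26,0.3,15.4],"rot": [0,0,0],"gripper": 6.5}
    - {"offset": [0.26,0.3,15.4],"rot": [0,0,0],"gripper": 6.5}
    - {"offset": [0.26,0.3,15.4],"rot": [0,0,0],"gripper": 3.5}
    - {"offset": [0.26,0.3,15.4],"rot": [0,0,0],"gripper": 3.5}
    - {"offset": [0.26,0.3,15.4],"rot": [0,0,0],"gripper": 3.5}
    - {"offset": [0.26,0.3,15.4],"rot": [0,0,0],"gripper": 3.5}

```text
time_s: 7.9
eef_pos: [589.2, 333.2, 85.8]
ee_rot: [0.002, 0.587, 0.81, 0.002]
force: [-0.4, -0.9, 8.4]
grip_width: 0.41
grip_force: 3.9
```

Run:
```python
from h import *
import pickle
s=sense();z=s['eef_pos'][2]
c=cam('wrist'); save(c,'w7.png'); g=cv2.cvtColor(c['color'],cv2.COLOR_RGB2HSV)
H,S,V=[g[...,i].astype(int) for i in range(3)]
m=(H<16)&(S>140)&(V<140)&(V>25); m[:,:220]=0;m[:,345:]=0; m[:100]=0
ys=np.where(m[:,270:292].any(1))[0]; print('far row',ys.min())
print('far edge tool',tooloff(ray(c,282,ys.min(),14)),tooloff(ray(c,282,ys.min(),0)))
go([445.2,18.6,260],3.5)
```

```text
far row 164
far edge tool [4.95575389 0.02946267 7.18076046] [4.74349401 0.03253649 8.58079261]
offset [-25.41 -23.38 -17.57] rot [ 0.4 -0.  14.7] d -14.7
```

View pics/w7.png

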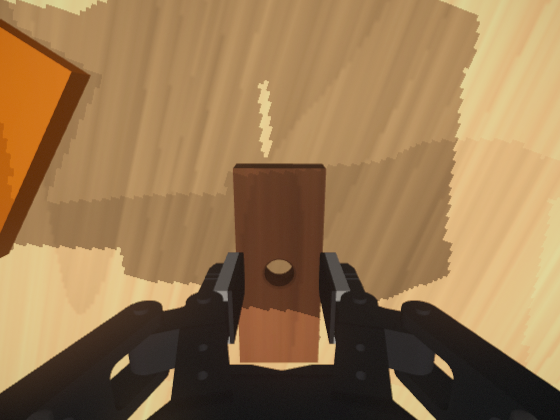

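Run:
```python
from h import *
s=sense(); print(s['eef_pos'],s['ee_rot'],s['grip_width'],s['grip_force'],s['force'])
c=cam('wrist'); P=cloud(c); print([P[v,282].round(1).tolist() for v in(180,200,220,240)],P[130,282].round(1))
```

```text
[589.23842698 333.23816924  85.80100514] [0.00180525 0.58672112 0.80978304 0.00254932] 0.4075226914389246 3.8804024626733735 [ 0.13772804 -0.35837689  7.87027601]
[[576.7, 373.9, 13.8], [579.5, 365.5, 14.0], [582.4, 356.6, 13.7], [585.3, 347.7, 14.6]] [5.705e+02 3.934e+02 3.000e-01]
```

The grip isn't right: the opening is 35 mm on a 40 mm cleat and the force is low. The fingertips may be riding on the cleat's upper edges. I'll open, back off and retry in separate steps.

Emit:
step_arm:
  plan:
    - {"offset": [0,0,-1],"rot": [0,0,0],"gripper": 6.5}
    - {"offset": [0,0,-2],"rot": [0,0,0],"gripper": 6.5}
    - {"offset": [0,0,-2],"rot": [0,0,0],"gripper": 6.5}
    - {"offset": [0,0,-2],"rot": [0,0,0],"gripper": 6.5}
    - {"offset": [0,0,-2],"rot": [0,0,0],"gripper": 6.5}

```text
time_s: 8.5
eef_pos: [587.6, 332.7, 101.6]
ee_rot: [-0.0, 0.587, 0.81, -0.0]
force: [0.3, -0.6, -0.9]
grip_width: 0.764
grip_force: 0.0
```

Run:
```python
from h import *
c=cam('wrist')
hsv=cv2.cvtColor(c['color'],cv2.COLOR_RGB2HSV); H,S,V=[hsv[...,i].astype(int) for i in range(3)]
m=(H<16)&(S>140)&(V<140); m[:,:200]=0
for b in blobs(c,m,14,300): print(b)
print(sense()['eef_pos'])
c=cam('top'); print(cleats(c,amin=60))
go([587.7,331.6,81],18)
```

```text
(587.4, 336.6, 91.7, 40.1, -72.1, array([286., 237.]))
[587.60778542 332.70035565 101.4567902 ]
[(595.3, 298.1, 40.9, 35.4, 20.0, array([157., 203.]))]
offset [-0.11 -0.03  2.04] rot [-0.   0.   0.1] d -0.1
```

Emit:
step_arm:
  plan:
    - {"offset": [-0.05,0,1],"rot": [0,0,0],"gripper": 6.5}
    - {"offset": [-0.05,0,2.1],"rot": [0,0,0],"gripper": 6.5}
    - {"offset": [-0.05,0,2.1],"rot": [0,0,0],"gripper": 6.5}
    - {"offset": [-0.05,0,2.1],"rot": [0,0,0],"gripper": 6.5}

```text
time_s: 9.0
eef_pos: [587.8, 332.2, 80.2]
ee_rot: [-0.0, 0.587, 0.81, -0.0]
force: [-0.4, -0.4, -0.5]
grip_width: 0.758
grip_force: 0.0
```

Emit:
step_arm:
  plan:
    - {"offset": [0,0,0],"rot": [0,0,0],"gripper": 5.0}
    - {"offset": [0,0,0],"rot": [0,0,0],"gripper": 4.4}
    - {"offset": [0,0,0],"rot": [0,0,0],"gripper": 4.4}

```text
time_s: 9.3
eef_pos: [588.1, 332.3, 81.2]
ee_rot: [0.0, 0.587, 0.81, 0.0]
force: [-0.0, 0.2, 0.3]
grip_width: 0.517
grip_force: 0.0
```

Emit:
step_arm:
  plan:
    - {"offset": [0,0,0],"rot": [0,0,0],"gripper": 3.5}
    - {"offset": [0,0,0],"rot": [0,0,0],"gripper": 3.5}
    - {"offset": [0,0,0],"rot": [0,0,0],"gripper": 3.5}
    - {"offset": [0,0,0],"rot": [0,0,0],"gripper": 3.5}
  squeeze: 30

```text
time_s: 9.7
eef_pos: [588.2, 332.4, 81.4]
ee_rot: [0.0, 0.587, 0.81, 0.0]
force: [-1.5, 0.2, 5.3]
grip_width: 0.45
grip_force: 30.7
```

Run:
```python
from h import *
c=cam('wrist'); g=cv2.cvtColor(c['color'],cv2.COLOR_RGB2HSV)
H,S,V=[g[...,i].astype(int) for i in range(3)]
m=(H<16)&(S>140)&(V<140)&(V>25); m[:,:220]=0;m[:,345:]=0; m[:100]=0
ys=np.where(m[:,270:292].any(1))[0]
e=[ (g[ys.min()+8,:,1]>140)&(V[ys.min()+8]<140)]; xs=np.where(e[0][220:345])[0]+220
print('far row',ys.min(),'cols',xs.min(),xs.max()); print('far edge bottom tool',tooloff(ray(c,282,ys.min(),0)),'far top',tooloff(ray(c,282,ys.min()+4,14)))
go([445.2,18.6,255],3.5)
```

```text
far row 164 cols 234 329
far edge bottom tool [4.80820176 0.03733171 8.14108404] far top [4.85380638 0.03391408 6.74108243]
offset [-25.36 -23.34 -17.38] rot [ 0.  -0.  14.6] d -14.6
```

Emit:
step_arm:
  plan:
    - {"offset": [0,0,-5],"rot": [0,0,0],"gripper": 3.5}
    - {"offset": [0,0,-10],"rot": [0,0,0],"gripper": 3.5}
    - {"offset": [-3,-3,-14],"rot": [0,0,2],"gripper": 3.5}
    - {"offset": [-25.4,-23.3,-17.4],"rot": [0,0,14.6],"gripper": 3.5}
    - {"offset": [-25.4,-23.3,-17.4],"rot": [0,0,14.6],"gripper": 3.5}
    - {"offset": [-25.4,-23.3,-17.4],"rot": [0,0,14.6],"gripper": 3.5}
    - {"offset": [-25.4,-23.3,-17.4],"rot": [0,0,14.6],"gripper": 3.5}
    - {"offset": [-25.4,-23.3,-17.4],"rot": [0,0,14.6],"gripper": 3.5}
    - {"offset": [-25.4,-23.3,-17.4],"rot": [0,0,14.6],"gripper": 3.5}
    - {"offset": [-25.4,-23.3,-17.4],"rot": [0,0,14.6],"gripper": 3.5}
    - {"offset": [-25.4,-23.3,-17.4],"rot": [0,0,14.6],"gripper": 3.5}
    - {"offset": [-25.4,-23.3,-17.4],"rot": [0,0,14.6],"gripper": 3.5}

```text
time_s: 10.95
eef_pos: [446.0, 19.0, 254.7]
ee_rot: [-0.0, 0.685, 0.729, 0.0]
force: [-0.3, -0.1, -0.3]
grip_width: 0.454
grip_force: 30.8
```

```bash
python3 -c "
from h import *
go([445.2,19.0,116],3.5)"
```

```text
offset [-0.   -0.07 13.87] rot [-0.  -0.   0.1] d -0.1
```

Emit:
step_arm:
  plan:
    - {"offset": [0,-0.07,4],"rot": [0,0,0.1],"gripper": 3.5}
    - {"offset": [0,-0.07,7],"rot": [0,0,0.1],"gripper": 3.5}
    - {"offset": [0,-0.07,9],"rot": [0,0,0.1],"gripper": 3.5}
    - {"offset": [0,-0.07,10.5],"rot": [0,0,0.1],"gripper": 3.5}
    - {"offset": [0,-0.07,12],"rot": [0,0,0.1],"gripper": 3.5}
    - {"offset": [0,-0.07,13.2],"rot": [0,0,0.1],"gripper": 3.5}
    - {"offset": [0,-0.07,13.9],"rot": [0,0,0.1],"gripper": 3.5}
    - {"offset": [0,-0.07,13.9],"rot": [0,0,0.1],"gripper": 3.5}

```text
time_s: 11.75
eef_pos: [444.9, 19.3, 115.0]
ee_rot: [-0.001, 0.685, 0.729, -0.0]
force: [-0.9, -1.1, -1.1]
grip_width: 0.454
grip_force: 30.8
```

Emit:
step_arm:
  plan:
    - {"offset": [0,0,0.1],"rot": [0,0,0],"gripper": 3.5}
    - {"offset": [0,0,0.1],"rot": [0,0,0],"gripper": 5.5}
    - {"offset": [0,0,0.1],"rot": [0,0,0],"gripper": 5.5}
    - {"offset": [0,0,0.1],"rot": [0,0,0],"gripper": 5.5}
    - {"offset": [0,0,-2],"rot": [0,0,0],"gripper": 5.5}
    - {"offset": [0,0,-6],"rot": [0,0,0],"gripper": 5.5}
    - {"offset": [0,0,-11],"rot": [0,0,0],"gripper": 5.5}
    - {"offset": [0,0,-15],"rot": [0,0,0],"gripper": 5.5}

```text
time_s: 12.55
eef_pos: [444.9, 18.3, 268.7]
ee_rot: [0.001, 0.686, 0.728, 0.001]
force: [0.8, -0.2, -1.0]
grip_width: 0.645
grip_force: 0.0
```

Run:
```python
from h import *
c=cam('wrist'); save(c,'w8.png'); P=cloud(c)
p=ray(c,0,0,46)
hsv=cv2.cvtColor(c['color'],cv2.COLOR_RGB2HSV); H,S,V=[hsv[...,i].astype(int) for i in range(3)]
m=(H<16)&(S>140)&(V<150); m[:,:200]=0; m[:,350:]=0
for b in blobs(c,m,46,300): print(b)
print(np.nanmedian(P[170:185,270:285,2]),np.nanmedian(P[200:240,265:290,2]))
```

```text
(445.8, 7.4, 78.8, 38.7, -86.2, array([280., 207.]))
46.18689250474003 46.17619639240996
```

View pics/w8.png

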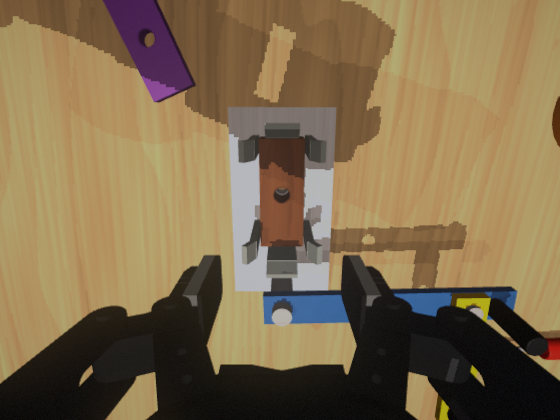

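Both cleats are flat in the nest: the top measures 46 mm and the hole is at (282,194). Next I'll go above the long knob.

```bash
python3 -c "
from h import *
go([612,-54,275],-85.2)"
```

```text
offset [-8.19 16.07  0.14] rot [ 0.7 -0.4 88.7] d -88.7
```

Emit:
step_arm:
  plan:
    - {"offset": [-8.2,16.1,0],"rot": [0,0,88.7],"gripper": 5}
    - {"offset": [-8.2,16.1,0],"rot": [0,0,88.7],"gripper": 5}
    - {"offset": [-8.2,16.1,0],"rot": [0,0,88.7],"gripper": 5}
    - {"offset": [-8.2,16.1,0],"rot": [0,0,88.7],"gripper": 5}
    - {"offset": [-8.2,16.1,0],"rot": [0,0,88.7],"gripper": 5}
    - {"offset": [-8.2,16.1,0],"rot": [0,0,88.7],"gripper": 5}
    - {"offset": [-8.2,16.1,0],"rot": [0,0,88.7],"gripper": 5}
    - {"offset": [-8.2,16.1,0],"rot": [0,0,88.7],"gripper": 5}
    - {"offset": [-8.2,16.1,0],"rot": [0,0,88.7],"gripper": 5}
    - {"offset": [-8.2,16.1,0],"rot": [0,0,88.7],"gripper": 5}
    - {"offset": [-8.2,16.1,0],"rot": [0,0,88.7],"gripper": 5}
    - {"offset": [-8.2,16.1,0],"rot": [0,0,88.7],"gripper": 5}

```text
time_s: 13.8
eef_pos: [610.5, -53.9, 265.6]
ee_rot: [-0.0, 0.999, 0.041, -0.0]
force: [-0.2, -0.7, -0.7]
grip_width: 0.58
grip_force: 0.0
```

Run:
```python
from h import *
import pickle
c=cam('wrist'); save(c,'w9.png'); pickle.dump(c,open('w9.pkl','wb')); print(sense()['eef_pos'])
```

```text
[610.54977459 -53.88989637 265.70136045]
```

View pics/w9.png

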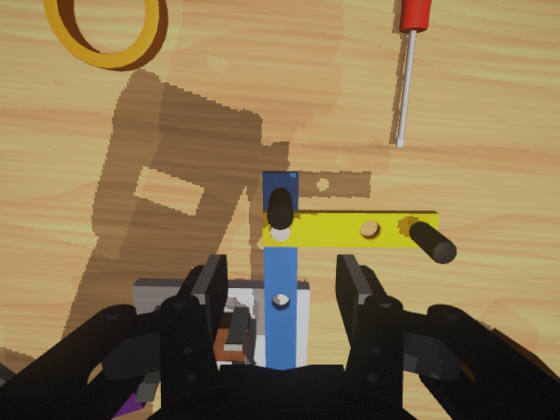

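The long knob's top is at about (280,218), between the open fingers. The short knob's top is at (440,250).

Run:
```python
from h import *
import pickle
c=pickle.load(open('w9.pkl','rb'))
K=ray(c,280,219,150); print('knob',K,'short',ray(c,441,250,149),'long eye',ray(c,281,300,100),'post guess')
go([K[0],K[1],192],-85.2)
```

```text
knob [621.22032243 -52.27131482 150.        ] short [ 609.1594056  -151.09387593  149.        ] long eye [537.00236508 -59.61901722 100.        ] post guess
offset [ 1.08 -0.07  7.37] rot [-0.  0.  0.] d -0.0
```

Emit:
step_arm:
  plan:
    - {"offset": [1.1,-0.07,3],"rot": [0,0,0],"gripper": 5}
    - {"offset": [1.1,-0.07,6],"rot": [0,0,0],"gripper": 5}
    - {"offset": [1.1,-0.07,7.4],"rot": [0,0,0],"gripper": 5}
    - {"offset": [1.1,-0.07,7.4],"rot": [0,0,0],"gripper": 3}
    - {"offset": [1.1,-0.07,7.4],"rot": [0,0,0],"gripper": 2.2}
    - {"offset": [1.1,-0.07,7.4],"rot": [0,0,0],"gripper": 2.2}
    - {"offset": [1.1,-0.07,7.4],"rot": [0,0,0],"gripper": 2.2}
  squeeze: 20

```text
time_s: 14.55
eef_pos: [621.8, -52.3, 193.2]
ee_rot: [0.0, 0.999, 0.041, 0.001]
force: [0.0, -0.0, -0.5]
grip_width: 0.259
grip_force: 0.0
```

Run:
```python
from h import *
O=np.array([444.8,17.8]); th=np.radians(3.5); y=np.array([-np.sin(th),np.cos(th)]); post=O-85*y
s=sense(); t=s['eef_pos'][:2]; r=np.linalg.norm(t-post); a0=np.degrees(np.arctan2(*(t-post)[::-1])); print(post,r,a0)
for i in range(1,12):
    a=a0+min(8.2*i,93.8-a0); p=post+172*np.array([np.cos(np.radians(a)),np.sin(np.radians(a))])
    print(tooloff([*p,s['eef_pos'][2]]).round(2).tolist(), round(-(a-a0),1))
```

```text
[449.98912586 -67.04145787] 172.46545322304794 4.887778743105341
[-0.23, -2.45, -0.0] -8.2
[-0.76, -4.85, -0.01] -16.4
[-1.62, -7.16, -0.01] -24.6
[-2.81, -9.31, -0.01] -32.8
[-4.29, -11.27, -0.02] -41.0
[-6.04, -13.01, -0.02] -49.2
[-8.01, -14.47, -0.03] -57.4
[-10.18, -15.64, -0.03] -65.6
[-12.49, -16.49, -0.04] -73.8
[-14.89, -17.0, -0.04] -82.0
[-16.96, -17.16, -0.05] -88.9
```

Run:
```python
from h import *
import json
O=np.array([444.8,17.8]); th=np.radians(3.5); y=np.array([-np.sin(th),np.cos(th)]); post=O-85*y
s=sense(); t=s['eef_pos'][:2]; a0=4.9
for i in range(1,13):
    a=a0+3.75*i; p=post+172*np.array([np.cos(np.radians(a)),np.sin(np.radians(a))])
    print(tooloff([*p,s['eef_pos'][2]]).round(2).tolist(), round(-(a-a0),1))
```

```text
[-0.09, -1.13, -0.0] -3.8
[-0.2, -2.25, -0.0] -7.5
[-0.39, -3.36, -0.0] -11.2
[-0.64, -4.45, -0.0] -15.0
[-0.97, -5.53, -0.01] -18.8
[-1.37, -6.58, -0.01] -22.5
[-1.84, -7.61, -0.01] -26.2
[-2.37, -8.6, -0.01] -30.0
[-2.97, -9.55, -0.01] -33.8
[-3.63, -10.47, -0.02] -37.5
[-4.34, -11.33, -0.02] -41.2
[-5.12, -12.15, -0.02] -45.0
```

Emit:
step_arm:
  plan:
    - {"offset": [-0.09,-1.13,0],"rot": [0,0,-3.8],"gripper": 2.2}
    - {"offset": [-0.2,-2.25,0],"rot": [0,0,-7.5],"gripper": 2.2}
    - {"offset": [-0.4,-3.35,0],"rot": [0,0,-11.2],"gripper": 2.2}
    - {"offset": [-0.65,-4.45,0],"rot": [0,0,-15],"gripper": 2.2}
    - {"offset": [-0.97,-5.53,0],"rot": [0,0,-18.8],"gripper": 2.2}
    - {"offset": [-1.37,-6.6,0],"rot": [0,0,-22.5],"gripper": 2.2}
    - {"offset": [-1.84,-7.6,0],"rot": [0,0,-26.2],"gripper": 2.2}
    - {"offset": [-2.37,-8.6,0],"rot": [0,0,-30],"gripper": 2.2}
    - {"offset": [-2.97,-9.55,0],"rot": [0,0,-33.8],"gripper": 2.2}
    - {"offset": [-3.63,-10.47,0],"rot": [0,0,-37.5],"gripper": 2.2}
    - {"offset": [-4.34,-11.33,0],"rot": [0,0,-41.2],"gripper": 2.2}
    - {"offset": [-5.1,-12.15,0],"rot": [0,0,-45],"gripper": 2.2}

```text
time_s: 15.75
eef_pos: [560.7, 64.8, 192.8]
ee_rot: [0.001, 0.907, 0.422, 0.001]
force: [0.1, -1.3, 0.3]
grip_width: 0.258
grip_force: 0.5
```

Run:
```python
from h import *
O=np.array([444.8,17.8]); th=np.radians(3.5); y=np.array([-np.sin(th),np.cos(th)]); post=O-85*y
s=sense(); t=s['eef_pos'][:2]-post; print(s['eef_pos'],np.linalg.norm(t),np.degrees(np.arctan2(t[1],t[0])))
a0=49.9
for i in range(1,13):
    a=min(a0+3.9*i,94.5); p=post+172*np.array([np.cos(np.radians(a)),np.sin(np.radians(a))])
    print(tooloff([*p,193]).round(2).tolist(), round(-min(a-a0,43.7),1))
```

```text
[560.69549544  64.84031072 192.79488091] 172.18798201718423 49.988675660306896
[-0.06, -1.14, -0.02] -3.9
[-0.18, -2.31, -0.02] -7.8
[-0.38, -3.46, -0.03] -11.7
[-0.65, -4.6, -0.03] -15.6
[-1.0, -5.71, -0.03] -19.5
[-1.43, -6.8, -0.03] -23.4
[-1.93, -7.86, -0.04] -27.3
[-2.5, -8.88, -0.04] -31.2
[-3.14, -9.86, -0.04] -35.1
[-3.85, -10.8, -0.04] -39.0
[-4.62, -11.68, -0.05] -42.9
[-4.97, -12.05, -0.05] -43.7
```

Emit:
step_arm:
  plan:
    - {"offset": [-0.06,-1.14,0],"rot": [0,0,-3.9],"gripper": 2.2}
    - {"offset": [-0.18,-2.31,0],"rot": [0,0,-7.8],"gripper": 2.2}
    - {"offset": [-0.38,-3.46,0],"rot": [0,0,-11.7],"gripper": 2.2}
    - {"offset": [-0.65,-4.6,0],"rot": [0,0,-15.6],"gripper": 2.2}
    - {"offset": [-1.0,-5.7,0],"rot": [0,0,-19.5],"gripper": 2.2}
    - {"offset": [-1.43,-6.8,0],"rot": [0,0,-23.4],"gripper": 2.2}
    - {"offset": [-1.93,-7.86,0],"rot": [0,0,-27.3],"gripper": 2.2}
    - {"offset": [-2.5,-8.88,0],"rot": [0,0,-31.2],"gripper": 2.2}
    - {"offset": [-3.14,-9.86,0],"rot": [0,0,-35.1],"gripper": 2.2}
    - {"offset": [-3.85,-10.8,0],"rot": [0,0,-39],"gripper": 2.2}
    - {"offset": [-4.62,-11.68,0],"rot": [0,0,-42.9],"gripper": 2.2}
    - {"offset": [-4.97,-12.05,0],"rot": [0,0,-43.7],"gripper": 2.2}

```text
time_s: 16.95
eef_pos: [436.7, 104.6, 192.8]
ee_rot: [0.001, 0.685, 0.728, 0.001]
force: [19.7, 3.5, -7.2]
grip_width: 0.258
grip_force: 9.9
```

Emit:
step_arm:
  plan:
    - {"offset": [0,-0.1,0],"rot": [0,0,0],"gripper": 2.2}
    - {"offset": [0,-0.2,0],"rot": [0,0,0],"gripper": 2.2}
    - {"offset": [0,-0.2,0],"rot": [0,0,0],"gripper": 2.2}

```text
time_s: 17.25
eef_pos: [436.7, 104.6, 192.9]
ee_rot: [0.002, 0.686, 0.727, 0.003]
force: [11.0, 3.7, -5.5]
grip_width: 0.252
grip_force: 5.9
```

Emit:
step_arm:
  plan:
    - {"offset": [0,0.1,0],"rot": [0,0,0],"gripper": 4.5}
    - {"offset": [0,0.1,0],"rot": [0,0,0],"gripper": 4.5}
    - {"offset": [0,0.1,0],"rot": [0,0,0],"gripper": 4.5}
    - {"offset": [0,0.1,-3],"rot": [0,0,0],"gripper": 4.5}
    - {"offset": [0,0.1,-7],"rot": [0,0,0],"gripper": 4.5}
    - {"offset": [0,0.1,-7.5],"rot": [0,0,0],"gripper": 4.5}

```text
time_s: 17.85
eef_pos: [436.6, 104.5, 270.8]
ee_rot: [0.003, 0.686, 0.728, 0.002]
force: [-0.4, -1.0, 0.5]
grip_width: 0.523
grip_force: 0.0
```

Run:
```python
from h import *
import pickle
c=cam('wrist'); save(c,'w10.png'); pickle.dump(c,open('w10.pkl','wb')); print(sense()['eef_pos'])
```

```text
[436.23816808 104.46984049 269.43564924]
```

View pics/w10.png

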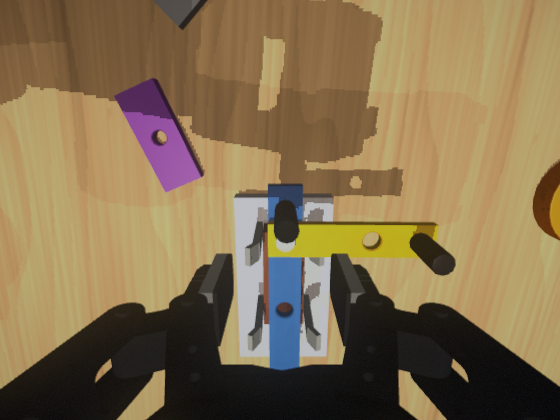

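The blue arm is in, lying along the base, and the yellow arm still points to +x with its knob top at about (441,256).

Run:
```python
from h import *
import pickle
c=pickle.load(open('w10.pkl','rb'))
K=ray(c,442,257,149); print('short knob',K,'hinge',ray(c,286,241,109),'long eye',ray(c,285,309,100),'short eye',ray(c,371,241,109))
go([K[0],K[1],262],93.4)
```

```text
short knob [539.41520821  93.68388206 149.        ] hinge [442.57124088  83.01931058 109.        ] long eye [445.9421299   19.27962733 100.        ] short eye [506.0479728   86.57962179 109.        ]
offset [-1.69 10.23  0.8 ] rot [  0.2   0.2 -90. ] d 90.0
```

Emit:
step_arm:
  plan:
    - {"offset": [-1.6,10.3,0.5],"rot": [0,0,-90],"gripper": 5}
    - {"offset": [-1.6,10.3,0.5],"rot": [0,0,-90],"gripper": 5}
    - {"offset": [-1.6,10.3,0.5],"rot": [0,0,-90],"gripper": 5}
    - {"offset": [-1.6,10.3,0.5],"rot": [0,0,-90],"gripper": 5}
    - {"offset": [-1.6,10.3,0.5],"rot": [0,0,-90],"gripper": 5}
    - {"offset": [-1.6,10.3,0.5],"rot": [0,0,-90],"gripper": 5}
    - {"offset": [-1.6,10.3,0.5],"rot": [0,0,-90],"gripper": 5}
    - {"offset": [-1.6,10.3,0.5],"rot": [0,0,-90],"gripper": 5}
    - {"offset": [-1.6,10.3,0.5],"rot": [0,0,-90],"gripper": 5}
    - {"offset": [-1.6,10.3,0.5],"rot": [0,0,-90],"gripper": 5}
    - {"offset": [-1.6,10.3,0.5],"rot": [0,0,-90],"gripper": 5}
    - {"offset": [-1.6,10.3,0.5],"rot": [0,0,-90],"gripper": 5}

```text
time_s: 19.1
eef_pos: [539.0, 94.7, 260.7]
ee_rot: [-0.001, -0.03, 1.0, 0.0]
force: [0.2, -0.3, -0.3]
grip_width: 0.582
grip_force: 0.0
```

Run:
```python
from h import *
c=cam('wrist'); save(c,'w11.png'); P=cloud(c); V=c['color'].max(-1)
print(sense()['eef_pos'])
m=(V<75)&(abs(P[...,2]-147)<5)
n,l,st,ce=cv2.connectedComponentsWithStats(m.astype(np.uint8))
for i in range(1,n):
    if st[i,4]>30: print(st[i],ce[i],ray(c,*ce[i],149))
```

```text
[539.05220399  94.67501427 260.89040465]
[299  41  31  35 791] [314.32237674  57.71554994] [440.89134693 105.33203751 149.        ]
[258 226  26  28 564] [270.77304965 239.42198582] [539.80693745  88.408428   149.        ]
```

Run:
```python
from h import *
go([540.3,88.4,192],92.9)
```

```text
offset [-0.1  -0.63  6.89] rot [ 0.  -0.1  0.4] d -0.4
```

Emit:
step_arm:
  plan:
    - {"offset": [-0.1,-0.63,2],"rot": [0,0,0.4],"gripper": 5}
    - {"offset": [-0.1,-0.63,5],"rot": [0,0,0.4],"gripper": 5}
    - {"offset": [-0.1,-0.63,6.8],"rot": [0,0,0.4],"gripper": 5}
    - {"offset": [-0.1,-0.63,6.8],"rot": [0,0,0.4],"gripper": 3}
    - {"offset": [-0.1,-0.63,6.8],"rot": [0,0,0.4],"gripper": 2.2}
    - {"offset": [-0.1,-0.63,6.8],"rot": [0,0,0.4],"gripper": 2.2}
    - {"offset": [-0.1,-0.63,6.8],"rot": [0,0,0.4],"gripper": 2.2}

```text
time_s: 19.85
eef_pos: [541.0, 88.5, 194.9]
ee_rot: [0.001, -0.026, 1.0, -0.0]
force: [-0.6, 0.1, 0.4]
grip_width: 0.258
grip_force: 0.0
```

Run:
```python
from h import *
h=np.array([441.5,83.4]); s=sense(); t=s['eef_pos'][:2]-h; a0=np.degrees(np.arctan2(t[1],t[0])); print(s['eef_pos'],s['force'],np.linalg.norm(t),a0)
for i in range(1,13):
    a=a0-7.5*i; a=max(a,-86.9); p=h+99.5*np.array([np.cos(np.radians(a)),np.sin(np.radians(a))])
    print(tooloff([*p,193]).round(2).tolist(), round(a0-a,1))
```

```text
[541.01778505  88.50780171 194.91448916] [-0.55204853  0.05315766  0.3804465 ] 99.64877912164721 2.9381572770971314
[0.1, -1.3, 0.19] 7.5
[0.36, -2.57, 0.19] 15.0
[0.78, -3.81, 0.19] 22.5
[1.36, -4.97, 0.19] 30.0
[2.08, -6.05, 0.19] 37.5
[2.94, -7.03, 0.19] 45.0
[3.92, -7.89, 0.19] 52.5
[5.0, -8.61, 0.18] 60.0
[6.17, -9.18, 0.18] 67.5
[7.41, -9.6, 0.18] 75.0
[8.68, -9.85, 0.18] 82.5
[9.95, -9.93, 0.18] 89.8
```

Emit:
step_arm:
  plan:
    - {"offset": [0.1,-1.3,0],"rot": [0,0,7.5],"gripper": 2.2}
    - {"offset": [0.36,-2.57,0],"rot": [0,0,15],"gripper": 2.2}
    - {"offset": [0.78,-3.8,0],"rot": [0,0,22.5],"gripper": 2.2}
    - {"offset": [1.36,-4.97,0],"rot": [0,0,30],"gripper": 2.2}
    - {"offset": [2.08,-6.05,0],"rot": [0,0,37.5],"gripper": 2.2}
    - {"offset": [2.94,-7.03,0],"rot": [0,0,45],"gripper": 2.2}
    - {"offset": [3.92,-7.89,0],"rot": [0,0,52.5],"gripper": 2.2}
    - {"offset": [5.0,-8.6,0],"rot": [0,0,60],"gripper": 2.2}
    - {"offset": [6.17,-9.18,0],"rot": [0,0,67.5],"gripper": 2.2}
    - {"offset": [7.4,-9.6,0],"rot": [0,0,75],"gripper": 2.2}
    - {"offset": [8.68,-9.85,0],"rot": [0,0,82.5],"gripper": 2.2}
    - {"offset": [9.5,-9.9,0],"rot": [0,0,88],"gripper": 2.2}

```text
time_s: 21.05
eef_pos: [450.9, -15.7, 194.6]
ee_rot: [0.001, 0.677, 0.736, 0.0]
force: [1.2, 0.5, -0.7]
grip_width: 0.254
grip_force: 0.6
```

Run:
```python
from h import *
h=np.array([441.5,83.4]); s=sense(); t=s['eef_pos'][:2]-h; print(s['eef_pos'],s['force'],np.linalg.norm(t),np.degrees(np.arctan2(t[1],t[0])))
go([442.5,-16,194.5],3.5)
```

```text
[450.85610403 -15.72337974 194.64289921] [ 1.24017729  0.47760805 -0.6865243 ] 99.56395478968223 -84.60791426613036
offset [ 0.04 -0.84  0.01] rot [0.1 0.  1.2] d -1.2
```

Emit:
step_arm:
  plan:
    - {"offset": [0,-0.3,0],"rot": [0,0,1],"gripper": 2.2}
    - {"offset": [0,-0.6,0],"rot": [0,0,1],"gripper": 2.2}
    - {"offset": [0,-0.8,0],"rot": [0,0,1],"gripper": 2.2}
    - {"offset": [0,-0.8,0],"rot": [0,0,1],"gripper": 2.2}

```text
time_s: 21.45
eef_pos: [444.0, -16.2, 194.4]
ee_rot: [0.001, 0.681, 0.732, 0.001]
force: [5.8, 0.5, -0.8]
grip_width: 0.254
grip_force: 2.7
```

Emit:
step_arm:
  plan:
    - {"offset": [0,-0.15,0],"rot": [0,0,0],"gripper": 2.2}
    - {"offset": [0,-0.25,0],"rot": [0,0,0],"gripper": 2.2}
    - {"offset": [0,-0.25,0],"rot": [0,0,0],"gripper": 2.2}

```text
time_s: 21.75
eef_pos: [443.2, -16.2, 194.6]
ee_rot: [0.003, 0.681, 0.732, 0.003]
force: [17.7, 4.7, -8.0]
grip_width: 0.258
grip_force: 9.2
```

Emit:
step_arm:
  plan:
    - {"offset": [0,0.2,0],"rot": [0,0,0],"gripper": 4.5}
    - {"offset": [0,0.2,0],"rot": [0,0,0],"gripper": 4.5}
    - {"offset": [0,0.2,0],"rot": [0,0,0],"gripper": 4.5}
    - {"offset": [0,0.2,-3],"rot": [0,0,0],"gripper": 4.5}
    - {"offset": [0,0.2,-7],"rot": [0,0,0],"gripper": 4.5}
    - {"offset": [-3,0.2,-10],"rot": [0,0,0],"gripper": 4.5}
    - {"offset": [-6,0.2,-10],"rot": [0,0,0],"gripper": 4.5}
    - {"offset": [-6,0.2,-10],"rot": [0,0,0],"gripper": 4.5}

```text
time_s: 22.55
eef_pos: [447.0, -78.3, 294.5]
ee_rot: [0.001, 0.683, 0.731, -0.0]
force: [0.1, 0.7, 0.1]
grip_width: 0.527
grip_force: 0.0
```

Run:
```python
from h import *
import pickle
c=cam('wrist'); save(c,'w12.png'); pickle.dump(c,open('w12.pkl','wb')); print(sense()['eef_pos'])
```

```text
[446.64221591 -76.95176183 293.85699254]
```

View pics/w12.png

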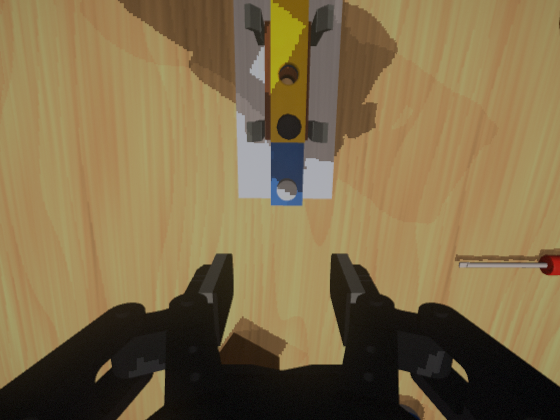

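The yellow arm is folded flat along the blue one, with its eye at (289,74). Now the pin.

Run:
```python
from h import *
import pickle
c=pickle.load(open('w12.pkl','rb'))
g=cv2.cvtColor(c['color'],cv2.COLOR_RGB2HSV)[55:95,274:305].astype(int); 
m=(g[...,2]<105).astype(np.uint8); n,l,st,ce=cv2.connectedComponentsWithStats(m); print(st.tolist(),(ce+[274,55]).round(1).tolist())
print('eye',ray(c,289,74,109),'knob',ray(c,289,126,149))
go([413,-328,275],3.5)
```

```text
[[0, 0, 31, 40, 925], [5, 7, 20, 22, 315]] [[289.1, 75.2], [288.8, 72.4]]
eye [446.15117344  18.45522382 109.        ] knob [447.75842302 -15.93450412 149.        ]
offset [-24.81  -5.08   1.88] rot [-0.  -0.   0.4] d -0.4
```

Emit:
step_arm:
  plan:
    - {"offset": [-24.8,-5.1,1.5],"rot": [0,0,0.4],"gripper": 5}
    - {"offset": [-24.8,-5.1,1.5],"rot": [0,0,0.4],"gripper": 5}
    - {"offset": [-24.8,-5.1,1.5],"rot": [0,0,0.4],"gripper": 5}
    - {"offset": [-24.8,-5.1,1.5],"rot": [0,0,0.4],"gripper": 5}
    - {"offset": [-24.8,-5.1,1.5],"rot": [0,0,0.4],"gripper": 5}
    - {"offset": [-24.8,-5.1,1.5],"rot": [0,0,0.4],"gripper": 5}
    - {"offset": [-24.8,-5.1,1.5],"rot": [0,0,0.4],"gripper": 5}
    - {"offset": [-24.8,-5.1,1.5],"rot": [0,0,0.4],"gripper": 5}

```text
time_s: 23.4
eef_pos: [413.8, -325.5, 278.7]
ee_rot: [-0.001, 0.684, 0.73, 0.0]
force: [0.4, 0.4, 1.3]
grip_width: 0.586
grip_force: 0.0
```

Run:
```python
from h import *
c=cam('wrist'); save(c,'w13.png'); P=cloud(c); g=cv2.cvtColor(c['color'],cv2.COLOR_RGB2HSV).astype(int)
red=((g[...,0]<6)|(g[...,0]>172))&(g[...,1]>150)
m=red&(abs(P[...,2]-150)<5)
n,l,st,ce=cv2.connectedComponentsWithStats(m.astype(np.uint8))
for i in range(1,n):
    if st[i,4]>50: print(st[i],ce[i],ray(c,*ce[i],150), np.nanmedian(P[l==i],0))
K=ray(c,*ce[1:][st[1:,4].argmax()],150)
print(sense()['eef_pos']); go([K[0],K[1],194],3.5)
```

```text
[264 216  32  33 777] [279.62548263 232.87258687] [ 412.9185806  -328.33778277  150.        ] [ 412.92508884 -328.30218059  150.12779589]
[ 413.96457145 -325.40920351  278.94712633]
offset [-0.29 -0.12  8.49] rot [-0.  -0.   0.3] d -0.3
```

Emit:
step_arm:
  plan:
    - {"offset": [-0.3,-0.1,3],"rot": [0,0,0.3],"gripper": 5}
    - {"offset": [-0.3,-0.1,6],"rot": [0,0,0.3],"gripper": 5}
    - {"offset": [-0.3,-0.1,8],"rot": [0,0,0.3],"gripper": 5}
    - {"offset": [-0.3,-0.1,8.5],"rot": [0,0,0.3],"gripper": 5}
    - {"offset": [-0.3,-0.1,8.5],"rot": [0,0,0.3],"gripper": 3}

```text
time_s: 23.95
eef_pos: [413.1, -329.2, 194.1]
ee_rot: [-0.0, 0.686, 0.728, 0.0]
force: [-0.3, 0.5, 0.7]
grip_width: 0.429
grip_force: 0.0
```

Emit:
step_arm:
  plan:
    - {"offset": [0,0,0],"rot": [0,0,0],"gripper": 1.6}
    - {"offset": [0,0,0],"rot": [0,0,0],"gripper": 1.6}
    - {"offset": [0,0,0],"rot": [0,0,0],"gripper": 1.6}
    - {"offset": [0,0,0],"rot": [0,0,0],"gripper": 1.6}
  squeeze: 40

```text
time_s: 24.35
eef_pos: [413.1, -330.2, 195.3]
ee_rot: [0.001, 0.686, 0.727, 0.0]
force: [-1.1, 1.8, 6.2]
grip_width: 0.241
grip_force: 39.3
```

Emit:
step_arm:
  plan:
    - {"offset": [0,0,-2],"rot": [0,0,0],"gripper": 1.6}
    - {"offset": [0,0,-5],"rot": [0,0,0],"gripper": 1.6}
    - {"offset": [0,0,-9],"rot": [0,0,0],"gripper": 1.6}
    - {"offset": [0,0,-13],"rot": [0,0,0],"gripper": 1.6}
    - {"offset": [0,0,-17],"rot": [0,0,0],"gripper": 1.6}
    - {"offset": [0,0,-17],"rot": [0,0,0],"gripper": 1.6}
    - {"offset": [0,0,-17],"rot": [0,0,0],"gripper": 1.6}

```text
time_s: 25.05
eef_pos: [412.6, -330.0, 364.2]
ee_rot: [0.001, 0.686, 0.727, -0.0]
force: [0.6, -0.2, -1.6]
grip_width: 0.249
grip_force: 39.2
```

```bash
cat >> h.py <<'E'
def pinmeas():
    q=sense(); c=cam('wrist'); P=cloud(c); g=cv2.cvtColor(c['color'],cv2.COLOR_RGB2HSV).astype(int)
    red=((g[...,0]<6)|(g[...,0]>172))&(g[...,1]>150); d=c['depth']
    red[:120]=0; red[:,:230]=0; red[:,330:]=0
    zt=np.nanpercentile(P[red][:,2],90); m=red&(P[...,2]>zt-4)
    n,l,st,ce=cv2.connectedComponentsWithStats(m.astype(np.uint8)); i=1+st[1:,4].argmax()
    print('head top z',zt.round(1),st[i],ce[i].round(1),'tool',tooloff(ray(c,*ce[i],zt)).round(3))
    # steel rod: below head
    return c,P
E
python3 - <<'E'
from h import *
c,P=pinmeas(); save(c,'w14.png'); print(sense()['eef_pos'])
im=c['color']; np.save('w14d.npy',c['depth'])
for n in('scene','top'):
    k=cam(n); g=cv2.cvtColor(k['color'],cv2.COLOR_RGB2HSV).astype(int); Q=cloud(k)
    m=((g[...,0]<6)|(g[...,0]>172))&(g[...,1]>150)&(Q[...,2]>250)&(abs(Q[...,0]-413)<60)&(abs(Q[...,1]+330)<60)
    v,u=np.nonzero(m); print(n,m.sum(),u.min() if m.any() else 0,u.max() if m.any() else 0,v.min() if m.any() else 0,v.max() if m.any() else 0)
    save(k,n+'14.png')
    if n=='scene':
        u0,v1=int(u.mean()),v.max(); 
        for dv in range(2,60,6):
            r=k['color'][v1+dv,u0-18:u0+19].astype(int); dd=k['depth'][v1+dv,u0-18:u0+19]; ii=np.where(np.abs(Q[v1+dv,u0-18:u0+19,:2]-[413,-330]).max(1)<25)[0]
            print(dv,ii+u0-18 if len(ii) else None)
E
```

```text
head top z 319.6 [ 255  269   53   52 2072] [281.4 295. ] tool [0.254 0.022 4.343]
[ 412.4664985  -329.86649028  363.07941537]
scene 186 107 123 176 202
2 [118 119 120 121 122 123]
8 [119 120 121 122 123 124]
14 [120 121 122 123 124 125 126]
20 [122 123 124 125 126 127]
26 [123 124 125 126 127 128]
32 [125 126 127 128 129 130]
38 [126 127 128 129 130]
44 [128 129 130]
50 None
56 None
top 1 391 391 266 266
```

Run:
```python
from h import *
k=cam('scene'); W=np.linalg.inv(k['M'])
def pr(p):
    q=W[:3,:3]@p+W[:3,3]; return np.array([q[0]/q[2]*k['f']+k['cx'],q[1]/q[2]*k['f']+k['cy']])
t=sense()['eef_pos']; 
a=pr(np.array([412.5,-327.4,276.])); b=pr(np.array([412.5,-327.4,185.])); print(a,b,(b-a)[0]/(b-a)[1])
v1=202; print('seen',(127.5-120.5)/(36),'approx')
go([446.0,16.2,364],3.5); go([446.0,16.2,306],3.5)
```

```text
[119.51353354 200.32425162] [129.65990313 243.93409548] 0.2326623691521093
seen 0.19444444444444445 approx
offset [34.36  5.36 -0.08] rot [-0.1 -0.1 -0.2] d 0.2
offset [34.34  5.37  5.72] rot [-0.1 -0.1 -0.2] d 0.2
```

Emit:
step_arm:
  plan:
    - {"offset": [34.4,5.35,0],"rot": [0,0,-0.2],"gripper": 1.6}
    - {"offset": [34.4,5.35,0],"rot": [0,0,-0.2],"gripper": 1.6}
    - {"offset": [34.4,5.35,0],"rot": [0,0,-0.2],"gripper": 1.6}
    - {"offset": [34.4,5.35,0],"rot": [0,0,-0.2],"gripper": 1.6}
    - {"offset": [34.4,5.35,0],"rot": [0,0,-0.2],"gripper": 1.6}
    - {"offset": [34.4,5.35,0],"rot": [0,0,-0.2],"gripper": 1.6}
    - {"offset": [34.4,5.35,0],"rot": [0,0,-0.2],"gripper": 1.6}
    - {"offset": [34.4,5.35,0],"rot": [0,0,-0.2],"gripper": 1.6}
    - {"offset": [34.4,5.35,0],"rot": [0,0,-0.2],"gripper": 1.6}
    - {"offset": [34.4,5.35,0],"rot": [0,0,-0.2],"gripper": 1.6}

```text
time_s: 26.25
eef_pos: [446.0, 15.6, 363.4]
ee_rot: [-0.0, 0.685, 0.728, -0.0]
force: [0.8, 0.0, -0.9]
grip_width: 0.241
grip_force: 39.3
```

Run:
```python
from h import *
c,P=pinmeas(); print(sense()['eef_pos'],sense()['force']); go([445.9,16.1,304],3.5)
```

```text
head top z 318.8 [ 255  268   54   53 2143] [281.3 294.5] tool [ 3.160e-01 -1.000e-03  4.474e+00]
[446.0365303   15.349776   363.53827638] [-0.34041074 -0.76416788  0.14498556]
offset [ 0.08 -0.    5.95] rot [-0.   0.  -0.1] d 0.1
```

Lowering to just above the eye for a side-view check.

Emit:
step_arm:
  plan:
    - {"offset": [0.05,0,3],"rot": [0,0,-0.1],"gripper": 1.6}
    - {"offset": [0.05,0,5],"rot": [0,0,-0.1],"gripper": 1.6}
    - {"offset": [0.05,0,5.9],"rot": [0,0,-0.1],"gripper": 1.6}
    - {"offset": [0.05,0,5.9],"rot": [0,0,-0.1],"gripper": 1.6}
    - {"offset": [0.05,0,5.9],"rot": [0,0,-0.1],"gripper": 1.6}

```text
time_s: 26.8
eef_pos: [446.3, 16.4, 305.7]
ee_rot: [0.001, 0.685, 0.729, 0.0]
force: [-0.0, 0.8, -0.4]
grip_width: 0.24
grip_force: 39.3
```

Run:
```python
from h import *
print(sense()['eef_pos'])
k=cam('scene'); c=cam('wrist'); 
W=np.linalg.inv(k['M']); q=W[:3,:3]@np.array([446,18.6,115])+W[:3,3]; u=int(q[0]/q[2]*k['f']+k['cx']); v=int(q[1]/q[2]*k['f']+k['cy']); print(u,v)
a=k['color'][v-45:v+35,u-40:u+40,::-1]; a=cv2.resize(a,(560,560),interpolation=cv2.INTER_CUBIC)
cv2.imwrite('pics/chk.png',a)
```

```text
[446.31240559  16.43486758 305.73817063]
248 191
```

View pics/chk.png

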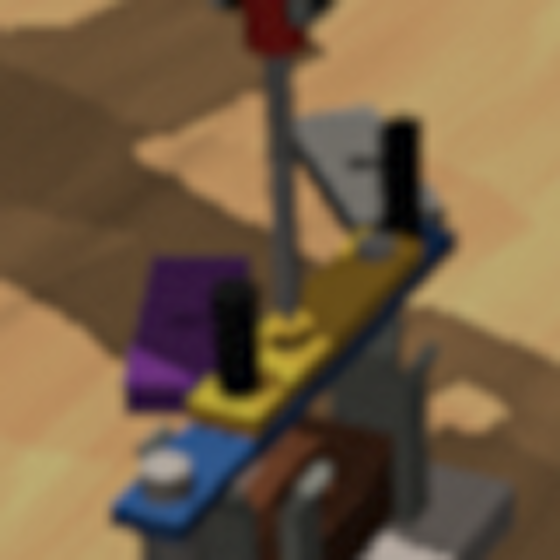

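The rod is vertical, with its tip at (285,315), right above the dark eye at (290,335). I'll insert in small steps and watch the force.

Emit:
step_arm:
  plan:
    - {"offset": [0,0,0.5],"rot": [0,0,0],"gripper": 1.6}
    - {"offset": [0,0,1.0],"rot": [0,0,0],"gripper": 1.6}
    - {"offset": [0,0,1.5],"rot": [0,0,0],"gripper": 1.6}
    - {"offset": [0,0,2.0],"rot": [0,0,0],"gripper": 1.6}
    - {"offset": [0,0,2.5],"rot": [0,0,0],"gripper": 1.6}
    - {"offset": [0,0,2.5],"rot": [0,0,0],"gripper": 1.6}

```text
time_s: 27.5
eef_pos: [445.8, 17.0, 279.1]
ee_rot: [-0.001, 0.684, 0.729, -0.0]
force: [-0.5, 0.1, -0.9]
grip_width: 0.243
grip_force: 39.3
```

Emit:
step_arm:
  plan:
    - {"offset": [0,0,1],"rot": [0,0,0],"gripper": 1.6}
    - {"offset": [0,0,2],"rot": [0,0,0],"gripper": 1.6}
    - {"offset": [0,0,3],"rot": [0,0,0],"gripper": 1.6}
    - {"offset": [0,0,4],"rot": [0,0,0],"gripper": 1.6}
    - {"offset": [0,0,4.6],"rot": [0,0,0],"gripper": 1.6}
    - {"offset": [0,0,5.2],"rot": [0,0,0],"gripper": 1.6}
    - {"offset": [0,0,5.2],"rot": [0,0,0],"gripper": 1.6}

```text
time_s: 28.2
eef_pos: [445.8, 17.0, 227.2]
ee_rot: [-0.0, 0.684, 0.729, -0.0]
force: [-1.4, -0.4, -0.1]
grip_width: 0.244
grip_force: 39.3
```

Emit:
step_arm:
  plan:
    - {"offset": [0,0,0.6],"rot": [0,0,0],"gripper": 1.6}
    - {"offset": [0,0,1.2],"rot": [0,0,0],"gripper": 1.6}
    - {"offset": [0,0,1.8],"rot": [0,0,0],"gripper": 1.6}
    - {"offset": [0,0,2.4],"rot": [0,0,0],"gripper": 1.6}
    - {"offset": [0,0,2.9],"rot": [0,0,0],"gripper": 1.6}
    - {"offset": [0,0,2.9],"rot": [0,0,0],"gripper": 1.6}

```text
time_s: 28.8
eef_pos: [445.7, 17.0, 198.2]
ee_rot: [-0.001, 0.684, 0.729, -0.0]
force: [-0.1, -0.4, -0.1]
grip_width: 0.239
grip_force: 39.3
```

Emit:
step_arm:
  plan:
    - {"offset": [0,0,0.2],"rot": [0,0,0],"gripper": 1.6}
    - {"offset": [0,0,0.4],"rot": [0,0,0],"gripper": 1.6}
    - {"offset": [0,0,0.4],"rot": [0,0,0],"gripper": 1.6}

```text
time_s: 29.1
eef_pos: [445.9, 17.0, 194.8]
ee_rot: [-0.0, 0.684, 0.729, -0.0]
force: [0.5, -0.6, -0.4]
grip_width: 0.239
grip_force: 39.3
```

Emit:
step_arm:
  plan:
    - {"offset": [0,0,0.1],"rot": [0,0,0],"gripper": 1.6}
    - {"offset": [0,0,0.2],"rot": [0,0,0],"gripper": 1.6}
    - {"offset": [0,0,0.2],"rot": [0,0,0],"gripper": 1.6}

```text
time_s: 29.4
eef_pos: [446.7, 17.0, 194.1]
ee_rot: [0.001, 0.684, 0.729, 0.001]
force: [-1.1, 1.5, 9.9]
grip_width: 0.247
grip_force: 40.5
```

Contact at 9.9 N: the head is resting on the yellow arm. I'll release and lift away.

Emit:
step_arm:
  plan:
    - {"offset": [0,0,-0.1],"rot": [0,0,0],"gripper": 4.5}
    - {"offset": [0,0,-0.1],"rot": [0,0,0],"gripper": 4.5}
    - {"offset": [0,0,-0.1],"rot": [0,0,0],"gripper": 4.5}
    - {"offset": [0,0,-0.1],"rot": [0,0,0],"gripper": 4.5}
    - {"offset": [0,0,-3],"rot": [0,0,0],"gripper": 4.5}
    - {"offset": [0,0,-7],"rot": [0,0,0],"gripper": 4.5}
    - {"offset": [0,0,-10],"rot": [0,0,0],"gripper": 4.5}
    - {"offset": [0,0,-10],"rot": [0,0,0],"gripper": 4.5}
    - {"offset": [0,0,-10],"rot": [0,0,0],"gripper": 4.5}

```text
time_s: 30.3
eef_pos: [445.9, 17.0, 292.7]
ee_rot: [0.0, 0.684, 0.729, 0.0]
force: [0.1, 0.7, -1.8]
grip_width: 0.525
grip_force: 0.0
```

Run:
```python
from h import *
pinmeas(); c=cam('wrist'); P=cloud(c); V=c['color'].max(-1)
m=(V<75)&(abs(P[...,2]-147)<5); n,l,st,ce=cv2.connectedComponentsWithStats(m.astype(np.uint8))
for i in range(1,n):
    if st[i,4]>80: print('knob?',ray(c,*ce[i],149).round(1))
c=cam('top'); print('cleats left',cleats(c,amin=60)); print(sense()['eef_pos'],sense()['grip_width'])
```

```text
head top z 149.8 [268 203  31  31 732] [282.8 218.2] tool [ 0.229  0.15  14.214]
knob? [441.5 105.4 149. ]
knob? [448.2 -14.2 149. ]
cleats left []
[445.61746724  17.02489796 291.69391855] 0.529712144632006
```

The head top is at 149.8 (fully home is 149), both knobs are in their folded positions, and no cleats are left on the bench. Handing in.

```bash
python3 -c "
from rig import *
print(finish_job())"
```

```text
the job is handed in; nothing more can be done
None
```

I stacked both cleats in the nest, swung in the blue arm, folded the yellow arm onto it, and pushed the pin home (head top at 149.8 mm, nominal 149), then let go and handed in the job; no verdict came back.

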